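Load the tea caddy and turn it in the air

TASK

Stand the small glass shaker upright in the empty ring of the wooden tea caddy while the caddy stands on the chopping board, and let go of it. Then lift the caddy by its hoop handle clear of the board and, only once it is in the air, turn it a quarter turn clockwise seen from above, so that the ring goes from the near side to the left and the caddy is square to the board again; keep it level so that the loose steel ball stays in the middle of the dish, and do not touch the ball or disturb the other things. Finish still holding the caddy by the handle, level and still, about 10 cm above the middle of the board: do not put it down or let go.

Things in the scene. Friction and masses are not known exactly. Their poses are not given: they have to be found in the camera images.
- board: rectangular wooden chopping board, fixed, 265 mm long and 204 mm wide, 30 mm thick, lying flat. Origin at the centre of its underside; own x along the short side (to the robot's left, world +y within 0.25 rad), own y along the long side (points back towards the robot), z up. The caddy starts standing on its top face.
- caddy: dark wooden tea caddy, 0.4 kg: dished plate 132 mm across, 24 mm high, with a ring cup joined to its side and a hoop handle over its middle. Origin: centre of its underside; z up, -x towards the ring, y along the handle bar. It starts with the ring on the robot's side, x along the board's -y within 0.06 rad. Dish floor: shallow cone, 8 mm up in the middle, rising about 10 degrees to the rim.
- handle (a point): middle of the caddy handle's wooden grip, 100 mm above the caddy's underside; axes as the caddy's. Straight bar 76 mm long along y, 14 mm thick along x, 24 mm high: grasp it from above across its thickness. The thin steel hoop's uprights stand at y = +66 and -66 mm. The gap between the grip and the top of the ball is about 44 mm.
- ring_floor (a point): centre of the floor of the caddy's ring, 92 mm from the plate's centre along own -x and 6 mm above the caddy's underside; axes as the caddy's. The ring is a round cup of 49 mm inner and 58 mm outer diameter, its top edge 20 mm above this floor.
- dish_centre (a point): where the ball's centre lies when it rests in the middle of the dish: on the caddy's axis, 26 mm above its underside.
- tea_ball: loose steel tea ball, 36 mm in diameter, 40 g, resting in the middle of the caddy's dish. Origin at its centre; its axes turn as it rolls.
- shaker: small shaker with a grey glass body and a rounded metal cap with holes, loose, about 0.1 kg, standing upright on the worktop to the right of the board: 90 mm high, body 44 mm in diameter up to 70 mm, cap 34 mm in diameter from there to the top. Origin at the centre of its underside, z up. Grasp it by the cap from above.
- jar: bystander: a glass jar of preserve, 62 mm across and 99 mm high, standing on the worktop to the right of the board; it and the shaker may have changed places. Origin at the centre of its underside. Leave it alone.
- garlic: bystander: a garlic bulb about 60 mm across on the worktop, behind and to the right. Origin at its underside. Leave it alone.
- lemon: bystander: a lemon 78 mm long on the worktop, behind and to the left. Origin at its underside. Leave it alone.
Not all that is in view belongs to the job. What is shaped like the shaker but pink or purple is not meant.

How it is judged:
By the outcome, as a careful person would: the job done as asked, in the order asked, and still so for the second after the job is handed in, while the arm keeps its last pose, push and grip.
It also fails if it takes over 56 s, if anything falls off the work surface, if the arm or the gripper's body presses on something with over 40 N, if the wrist force passes 120 N, or if a joint passes its speed limit or range.

ROBOT

A 7-joint arm with a two-finger parallel gripper is mounted at the origin on a cart in front of the work surface, level with it; the furniture and walls round the work are solid. World frame = base frame: x ahead of the robot, y to its left, z up, the work surface at z = 0. Lengths are in m, angles in rad, forces in N, time in s.
With the tool pointing down it reaches from about 0.4 to 0.85 m from the base axis. Payload 4.5 kg.
Tool frame: the origin (TCP) lies at the very end of the fingers, on their centre line; the grasp point (between the pads) lies 19 mm behind it; z points along the fingers, y is the line along which they close (so a half turn about z gives the same grasp; the last joint's range is limited). The gripper opens to 88 mm and grips with 3 to 60 N. Pads are 18 mm wide; open, the fingers measure 123 mm over their backs; the gripper's body (75 mm by 187 mm) begins 45 mm behind the grasp point.
Start: joints at [1.377, 0.689, -0.195, 1.565, 0.157, 0.902, -0.215], TCP at [0.141, -0.609, 0.239] pointing down, gripper open.
Joint ranges: [-3.01, 3.01], [-0.46, 2.08], [-1.47, 1.51], [0.13, 2.56], [-1, 4.14], [0.04, 2.09], [-2.66, 2.66]. Speed limits (rad/s): [2.57, 2.57, 3.14, 3.14, 3.14, 3.14, 3.14].

INTERFACE

Orientations are given as a 3x3 rotation matrix whose columns are the frame's x, y, z axes.
In Python, from cell import arm gives the robot as it stands. The module is installed in compiled form; this text tells all that it offers.
- The arm moves only by the tool servo_tool, never from a script. Its argument "moves" is a list of rows, each an object with "fingers": the opening, from 0 (shut) to 1 (fully open); "slide": the shift along the tool's x, y, z as a fraction of full scale, a list of three; "turn": the turn, a rotation vector about the tool's x, y, z as a fraction of full scale, a list of three. A call has exactly 5 rows; each row is the pose to reach, as a shift and turn from the pose commanded when the call began, along the tool's axes at that moment; what a row does not reach only later rows make up. Full scale, the value 1, is 600 mm for a shift and 30 degrees for a turn. A row lasts 1/12 s, in which the tool goes at most 41.7 mm and 7.16 degrees, less where a joint would pass 70% of its speed; a pose out of reach is approached as far as the arm can. A call with a number of a shift or a turn outside -1 to 1 is refused whole. A call with a gripper value outside its range is refused whole. The fingers move at their own pace and stop on an object; the grip force is fixed at half the most. Time passes only in rows, so rows that repeat a pose let the fingers close, or fill a call up. It gives the time, the measured TCP pose, the force, the opening and the grip force at its end, in the units of the state.
- arm.state(): the state, without advancing time (a new reading comes with each control period).
- arm.capture(name): name is "scene" or "side" or "wrist"; returns a dict with "frame" (480x640x3 uint8, red, green, blue), "fovy" (degrees; the focal length in pixels is half the picture's height over the tangent of half this angle, whatever the lens; pixels are square), "cx", "cy" (the principal point, pixels), "position" and "attitude" of the camera in the world; the wrist camera has in their place "tool_from_camera" (4x4, takes a point from camera to tool coordinates, whose origin is the TCP and whose axes are the flange's). Camera axes: x right, y down, z forward; pixel columns grow to the right and rows downward; lengths in m; the calibration is good to about 2 mm. The wrist camera is an equidistant fisheye: a pixel r from the principal point sees the ray r / f radians off the axis. A picture is of the moment at which its call begins: read the wrist's pose just before it. There is no depth.
- arm.hand_in(): hands the job in; it is judged then, once.
Trained networks look in the newest picture that a camera, given by its name, has taken for a name from the list of things; names that differ only in an ending like _2 or _b are one class to them, and where a whole thing is asked for, a point or a joint stands for the part that bears it (a point fixed in the world has none). Each returns a list of dicts, best first, with "confidence" (0 to 1); they miss things now and then, are a little off and sometimes report something else, mostly with a low value. They report only what shows in the picture. A call takes as long as a camera call. They do not tell look-alikes from the thing itself.
- arm.outline_of(camera, label): "region" (480x640 bool, what is visible of it) and "location" ([column, row] in pixels, amid what is visible of it).
The state is a dict: "time_s": time; "joint_positions": joint angles; "joint_vel": joint speeds; "tau": joint torques, N m; "tcp_pos": TCP position; "tool_rot": TCP orientation; "contact_force": force on the tool from outside, world axes, zero at the start; "moment": the same for the moment, N m; "width": finger opening in m; "grasp_force": force on a finger pad.
Only numpy, scipy, OpenCV 4.12 (cv2) and the standard library are available. Lean on these libraries where they do the work, as an engineer would, in place of code of your own. Each camera call takes 0.05 s, during which the arm holds its last target. There are 200 camera calls.

## Working session

There is one attempt and no reset: what is moved stays moved. The work goes in short steps, Python scripts to look and compute and a tool call to move; the robot and the scene stay as the last step left them, time stands still between calls to the robot, and variables do not carry over. Pictures are saved under pics/ and viewed, at most 13 in all, crops included, and the job is handed in when it is done.

Besides the shell and the picture viewer there is one more tool, called in YAML: its name, and indented under it one key for each argument. servo_tool: Moves the arm, as the interface text tells. Its arguments: {"type":"object","properties":{"moves":{"type":"array","items":{"type":"object","properties":{"fingers":{"type":"number"},"slide":{"type":"array","items":{"type":"number","minimum":-1,"maximum":1}},"turn":{"type":"array","items":{"type":"number","minimum":-1,"maximum":1}}}}}},"required":["moves"]}

```bash
mkdir -p pics
cat > h.py <<'E'
import numpy as np, cv2
from cell import arm
def ray(cam,px,c):
    f=240/np.tan(np.radians(c['fovy'])/2)
    d=np.array([(px[0]-c['cx'])/f,(px[1]-c['cy'])/f,1.0])
    R=np.array(c['attitude']); return np.array(c['position']),R@d
def hit(cam,px,c,z):
    o,d=ray(cam,px,c); return o+d*(z-o[2])/d[2]
def proj(p,c):
    f=240/np.tan(np.radians(c['fovy'])/2)
    q=np.array(c['attitude']).T@(np.array(p)-np.array(c['position']))
    return np.array([c['cx']+f*q[0]/q[2],c['cy']+f*q[1]/q[2]])
def save(n,im): cv2.imwrite('pics/'+n,im[:,:,::-1])
E
python3 - <<'E'
from h import *
s=arm.state(); print(s['time_s'],s['tcp_pos'],np.round(s['tool_rot'],3),s['width'])
for cam in ['scene','side']:
    c=arm.capture(cam); save(cam+'0.png',c['frame'])
    print(cam,c['fovy'],c['cx'],c['cy'],np.round(c['position'],3),np.round(c['attitude'],3).tolist())
    for l in ['board','caddy','handle','ring_floor','tea_ball','shaker','jar']:
        for o in arm.outline_of(cam,l):
            r=o['region'];ys,xs=np.nonzero(r)
            print(l,round(o['confidence'],2),np.round(o['location']),xs.min(),xs.max(),ys.min(),ys.max(),r.sum(),c['frame'][r].mean(0).round())
E
```

```text
0.0 [ 0.1409696  -0.60824612  0.23791833] [[ 0.974  0.226 -0.001]
 [ 0.226 -0.974  0.002]
 [-0.    -0.002 -1.   ]] 0.08793218096644491
scene 55.387217159602685 319.83385923606306 247.54069785415177 [0.039 0.262 0.523] [[-0.652, -0.391, 0.65], [-0.758, 0.309, -0.574], [0.024, -0.867, -0.498]]
board 0.91 [313. 329.] 215 392 267 383 7766 [201. 157.  99.]
board 0.49 [183. 291.] 164 199 273 303 830 [207. 188.  48.]
board 0.33 [304. 302.] 255 353 244 338 4811 [119.  88.  64.]
caddy 0.68 [301. 302.] 255 352 243 338 4526 [115.  84.  62.]
caddy 0.31 [387. 239.] 375 394 227 257 441 [157. 145. 140.]
handle 0.59 [304. 302.] 255 352 244 338 4546 [115.  84.  62.]
ring_floor 0.92 [299. 304.] 255 352 243 338 4559 [115.  84.  61.]
ring_floor 0.46 [339. 245.] 325 348 231 254 406 [188. 167. 157.]
tea_ball 0.62 [294. 292.] 282 303 283 303 337 [172. 170. 167.]
shaker 0.88 [387. 242.] 375 395 227 261 447 [160. 147. 140.]
shaker 0.84 [379. 221.] 371 388 206 244 443 [113.  69. 124.]
shaker 0.55 [381. 276.] 373 394 252 297 844 [184. 112. 128.]
jar 0.59 [440. 273.] 422 460 245 304 1800 [184. 164. 134.]
jar 0.41 [301. 302.] 256 352 243 338 4405 [114.  83.  60.]
side 57.279614926857754 315.0492920413219 239.94233435415083 [ 0.364 -0.893  0.658] [[0.934, -0.234, 0.269], [-0.356, -0.567, 0.743], [-0.021, -0.79, -0.613]]
board 0.83 [270. 268.] 207 345 217 310 4777 [205. 165. 115.]
board 0.26 [334. 326.] 324 347 305 348 828 [157. 147. 137.]
handle 0.85 [270. 246.] 229 309 201 271 2806 [106.  78.  61.]
ring_floor 0.82 [274. 249.] 229 309 201 272 2851 [107.  79.  62.]
tea_ball 0.73 [280. 244.] 272 288 233 247 195 [184. 183. 179.]
shaker 0.94 [331. 328.] 324 347 305 347 825 [156. 147. 137.]
shaker 0.93 [391. 345.] 380 405 319 364 899 [106.  61. 125.]
shaker 0.7 [287. 307.] 276 298 286 328 761 [189. 121. 137.]
jar 0.7 [258. 344.] 239 277 316 375 1877 [166. 154. 138.]
```

View pics/scene0.png

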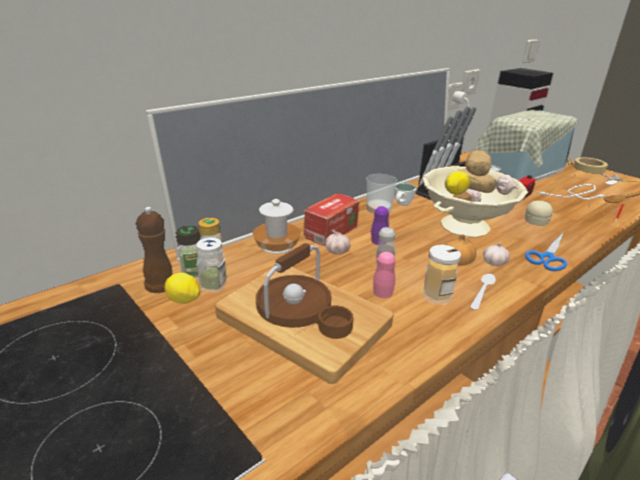

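View pics/side0.png

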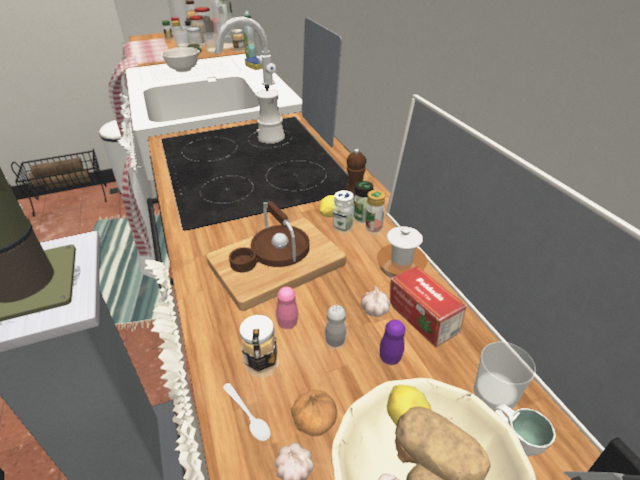

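The side view shows three shaker shapes: pink (287,307), grey (335,327) and purple (391,345). In the scene view the grey one is at (387,242), partly hidden behind the pink. The grey one fits, being grey glass with a metal cap. Next I'll take the confirming crop and fit poses to the outlines.

```bash
cat > fit.py <<'E'
from h import *
from scipy.optimize import minimize
def circ(r,z,n=40,c=(0,0)):
    t=np.linspace(0,2*np.pi,n); return np.c_[c[0]+r*np.cos(t),c[1]+r*np.sin(t),0*t+z]
def box(x,y,z0,z1,cz=0): return np.array([[a*x/2,b*y/2,c] for a in(-1,1) for b in(-1,1) for c in(z0,z1)])
CADDY=[np.r_[circ(.055,0),circ(.066,.024)],np.r_[circ(.029,0,c=(-.092,0)),circ(.029,.026,c=(-.092,0))],box(.014,.076,.088,.112),
 box(.005,.005,0.015,.1)+[0,.066,0],box(.005,.005,.015,.1)+[0,-.066,0],box(.005,.132,.0975,.1025)]
BOARD=[box(.204,.265,0,.03)]
SHAKER=[np.r_[circ(.022,0),circ(.022,.07)],np.r_[circ(.017,.07),circ(.017,.082),circ(.008,.09)]]
def render(parts,x,y,yaw,z,c,S=3):
    m=np.zeros((480*S,640*S),np.uint8); R=np.array([[np.cos(yaw),-np.sin(yaw),0],[np.sin(yaw),np.cos(yaw),0],[0,0,1]])
    for p in parts:
        u=np.array([proj(R@q+[x,y,z],c) for q in p])
        cv2.fillConvexPoly(m,np.round((cv2.convexHull(u.astype(np.float32))*S+S/2-.5)).astype(np.int32),1)
    return cv2.resize(m.astype(np.float32),(640,480),interpolation=cv2.INTER_AREA)
def fit(parts,z,views,x0,yaw=True):
    def cost(v):
        t=0
        for c,r in views:
            m=render(parts,v[0],v[1],v[2] if yaw else 0,z,c); t+=np.abs(m-r).sum()/r.sum()
        return t
    n=3 if yaw else 2
    x0=np.array(x0[:n],float); sp=np.vstack([x0]+[x0+np.eye(n)[i]*[.02,.02,.1][i] for i in range(n)])
    for k in range(2):
        o=minimize(cost,x0,method='Nelder-Mead',options=dict(initial_simplex=sp,xatol=2e-4,fatol=1e-4,maxiter=90)); x0=o.x; sp=np.vstack([x0]+[x0+np.eye(n)[i]*[-.008,.008,-.04][i] for i in range(n)])
    return o.x,o.fun
E
python3 - <<'E'
from fit import *
V={}
for cam in ['scene','side']:
    c=arm.capture(cam); V[cam]=c
    c['m']={l:arm.outline_of(cam,l) for l in ['board','ring_floor','shaker','jar','tea_ball']}
def pick(cam,l): 
    os=V[cam]['m'][l]
    if l=='shaker': os=[o for o in os if np.ptp(V[cam]['frame'][o['region']].mean(0))<30]
    return os[0]['region'].astype(np.float32)
sc,sd=V['scene'],V['side']
g=hit('side',(334,343),sd,0); print('shaker guess',g)
vs=[(sd,pick('side','shaker'))]
s,f=fit(SHAKER,0,vs,g,False); print('shaker side-only',s,f)
for cam,c in V.items(): print(cam,'pred',proj([*s,0],c),proj([*s,.09],c))
cg=hit('side',(280,246),sd,.04)
r=[fit(CADDY,.03,[(V[k],pick(k,'ring_floor'))for k in ks],[*cg[:2],0.]) for ks in (['scene','side'],['scene'],['side'])]
print('caddy',r)
from numpy import maximum as M
print('board',fit(BOARD,0,[(V[k],(np.array([cv2.drawContours(np.zeros((480,640),np.uint8),[cv2.convexHull(np.argwhere(pick(k,'board')>0)[:,::-1].astype(np.int32))],-1,1,-1)])[0]).astype(np.float32))for k in V],[*cg[:2],1.57]))
x=r[0][0]
im=sd['frame'].copy(); m=render(CADDY,*x,.03,sd)+render(SHAKER,*s,0,0,sd)
cs,_=cv2.findContours((m>.5).astype(np.uint8),0,cv2.CHAIN_APPROX_NONE); cv2.drawContours(im,cs,-1,(0,255,0),1)
a=cv2.resize(im[190:390,200:440],None,fx=3,fy=3,interpolation=cv2.INTER_CUBIC)
save('crop1.png',a)
for l in ['jar','tea_ball']:
  for cam in V:
    if V[cam]['m'][l]:
        p=V[cam]['m'][l][0]['region']; ys,xs=np.nonzero(p); print(l,cam,hit(cam,(xs.mean(),ys.mean()),V[cam],.05 if l=='jar' else .056))
E
```

```text
shaker guess [ 5.73804462e-01 -4.02778167e-01  1.11022302e-16]
shaker side-only [ 0.58043565 -0.39627481] 0.24521073698997498
scene pred [381.78930279 265.08642648] [385.75037159 228.19224869]
side pred [335.90462865 339.40581444] [336.29375176 306.16256932]
caddy [(array([ 0.55496056, -0.13423284,  0.18536114]), np.float64(0.4485243260860443)), (array([ 0.55253528, -0.13160895,  0.20295375]), np.float64(0.1893945038318634)), (array([ 0.55468479, -0.13724936,  0.16258185]), np.float64(0.21860921382904053))]
board (array([ 0.54038913, -0.14471184,  1.78486938]), np.float64(0.21949134767055511))
jar scene [ 0.43561283 -0.39689851  0.05      ]
jar side [ 0.43614655 -0.39629184  0.05      ]
tea_ball scene [ 0.5549553  -0.13470583  0.056     ]
tea_ball side [ 0.51763681 -0.2209232   0.056     ]
```

View pics/crop1.png

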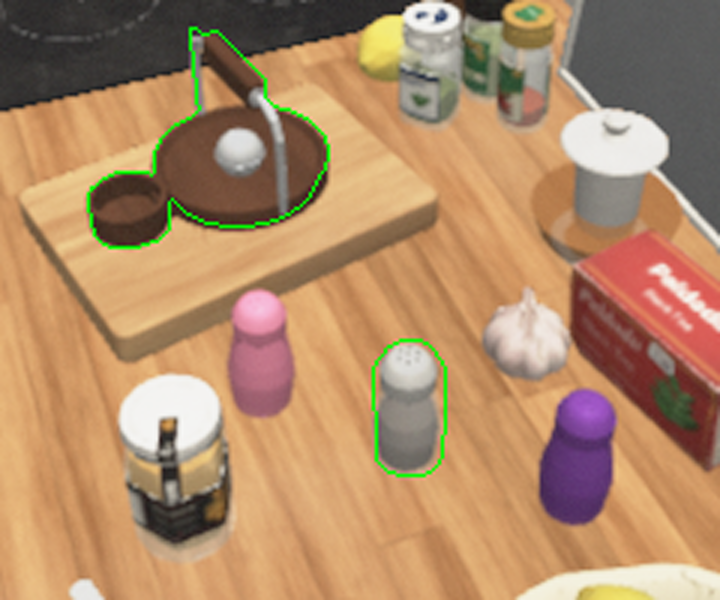

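The crop confirms it: grey glass body with a perforated metal cap at side pixel (335,327), while the neighbours are pink (287,307) and purple (391,345). The caddy fit hugs its outline: centre (0.555,-0.134), yaw 0.185. I'll start moving.

servo_tool:
  moves:
    - {"fingers": 0.7, "slide": [0.05, -0.01, -0.02], "turn": [0, 0, -0.17]}
    - {"fingers": 0.7, "slide": [0.1, -0.02, -0.04], "turn": [0, 0, -0.34]}
    - {"fingers": 0.7, "slide": [0.16, -0.04, -0.06], "turn": [0, 0, -0.51]}
    - {"fingers": 0.7, "slide": [0.22, -0.06, -0.08], "turn": [0, 0, -0.68]}
    - {"fingers": 0.7, "slide": [0.28, -0.07, -0.1], "turn": [0, 0, -0.85]}

```text
time_s: 1.82
tcp_pos: [0.2964, -0.5283, 0.2995]
tool_rot: [[0.779, 0.627, -0.0], [0.627, -0.779, 0.001], [0.0, -0.001, -1.0]]
contact_force: [0.2, 0.1, -1.3]
width: 0.0615
grasp_force: 0.0
```

```bash
cat >> h.py <<'E'
from scipy.spatial.transform import Rotation as Ro
def to(p,psi,verbose=True):
    """slide/turn fractions from present pose to TCP p with tool down, tool x at world angle psi(deg)"""
    s=arm.state(); R=np.array(s['tool_rot']); a=np.radians(psi)
    T=np.array([[np.cos(a),np.sin(a),0],[np.sin(a),-np.cos(a),0],[0,0,-1.]])
    t=np.degrees(Ro.from_matrix(R.T@T).as_rotvec())/30
    sl=R.T@(np.array(p)-s['tcp_pos'])/.6
    print('t',round(s['time_s'],2),'p',np.round(s['tcp_pos'],4),'psi',round(np.degrees(np.arctan2(R[1,0],R[0,0])),2),'q',np.round(s['joint_positions'],2),'w',round(s['width'],4),'F',np.round(s['contact_force'],1),'g',round(s['grasp_force'],1))
    print('slide',np.round(sl,4),'turn',np.round(t,4))
E
python3 - <<'E'
from h import *
to([.580,-.396,.24],100.6)
c=arm.capture('side')
for px in [(287,324),(391,361),(430,430)]: print(hit('side',px,c,0 if px[0]!=430 else .12))
E
```

```text
t 1.82 p [ 0.2964 -0.5283  0.2995] psi 38.81 q [ 1.17  0.61 -0.33  1.54  0.22  1.03 -0.11] w 0.0615 F [ 0.2  0.1 -1.3] g 0.0
slide [0.5065 0.1245 0.0991] turn [-1.2000e-03 -8.0000e-04 -2.0597e+00]
[ 0.50632334 -0.3254005   0.        ]
[ 0.65301143 -0.47811247  0.        ]
[ 0.59530127 -0.66571812  0.12      ]
```

servo_tool:
  moves:
    - {"fingers": 0.7, "slide": [0.06, 0.014, 0], "turn": [0, 0, -0.2]}
    - {"fingers": 0.7, "slide": [0.12, 0.028, 0], "turn": [0, 0, -0.4]}
    - {"fingers": 0.7, "slide": [0.18, 0.042, 0], "turn": [0, 0, -0.6]}
    - {"fingers": 0.7, "slide": [0.24, 0.056, 0], "turn": [0, 0, -0.8]}
    - {"fingers": 0.7, "slide": [0.3, 0.07, 0], "turn": [0, 0, -1.0]}

```text
time_s: 2.28
tcp_pos: [0.4635, -0.4501, 0.2988]
tool_rot: [[0.362, 0.932, -0.0], [0.932, -0.362, -0.0], [-0.0, 0.0, -1.0]]
contact_force: [0.1, -0.2, -0.0]
width: 0.0618
grasp_force: 0.0
```

Run:
```python
from h import *
to([.580,-.396,.24],100.6)
```

```text
t 2.28 p [ 0.4635 -0.4501  0.2988] psi 68.8 q [ 0.94  0.68 -0.45  1.41  0.31  1.12  0.06] w 0.0618 F [ 0.1 -0.2 -0. ] g 0.0
slide [0.1543 0.1485 0.098 ] turn [-0.0000e+00  9.0000e-04 -1.0601e+00]
```

servo_tool:
  moves:
    - {"fingers": 0.7, "slide": [0.04, 0.04, 0.02], "turn": [0, 0, -0.21]}
    - {"fingers": 0.7, "slide": [0.08, 0.08, 0.05], "turn": [0, 0, -0.42]}
    - {"fingers": 0.7, "slide": [0.12, 0.115, 0.08], "turn": [0, 0, -0.63]}
    - {"fingers": 0.7, "slide": [0.154, 0.149, 0.098], "turn": [0, 0, -0.84]}
    - {"fingers": 0.7, "slide": [0.154, 0.149, 0.098], "turn": [0, 0, -1.0]}

```text
time_s: 2.7
tcp_pos: [0.584, -0.3905, 0.2365]
tool_rot: [[-0.162, 0.987, 0.001], [0.987, 0.162, 0.007], [0.007, 0.002, -1.0]]
contact_force: [0.9, 0.8, 0.3]
width: 0.0615
grasp_force: 0.0
```

```bash
cat >> h.py <<'E'
def wrist():
    s=arm.state(); c=arm.capture('wrist'); M=np.eye(4); M[:3,:3]=s['tool_rot']; M[:3,3]=s['tcp_pos']
    c['W']=M@np.array(c['tool_from_camera']); return c
def whit(c,px,z):
    f=240/np.tan(np.radians(c['fovy'])/2); u=np.array([px[0]-c['cx'],px[1]-c['cy']]); r=np.hypot(*u); th=r/f
    d=np.r_[u/r*np.sin(th),np.cos(th)] if r>0 else np.array([0,0,1.]); d=c['W'][:3,:3]@d; o=c['W'][:3,3]; return o+d*(z-o[2])/d[2]
def wproj(c,p):
    f=240/np.tan(np.radians(c['fovy'])/2); q=c['W'][:3,:3].T@(np.array(p)-c['W'][:3,3]); th=np.arctan2(np.hypot(q[0],q[1]),q[2])
    return np.array([c['cx'],c['cy']])+f*th*q[:2]/np.hypot(q[0],q[1])
E
python3 - <<'E'
from h import *
to([.580,-.396,.20],100.6)
c=wrist(); im=c['frame'].copy(); print(c['fovy'],c['W'][:3,3])
for l in ['shaker','ring_floor','board','tea_ball','jar','handle']:
    for o in arm.outline_of('wrist',l):
        r=o['region'];ys,xs=np.nonzero(r); print(l,round(o['confidence'],2),np.round(o['location']),xs.min(),xs.max(),ys.min(),ys.max(),c['frame'][r].mean(0).round(),r.sum(),whit(c,o['location'],.06).round(3))
t=np.linspace(0,6.28,60)
for p,r,z in [((.580,-.396),.022,0),((.580,-.396),.017,.075),((.555,-.134),.066,.054),((.4645,-.151),.029,.056),((.4645,-.151),.0245,.056)]:
    u=np.array([wproj(c,[p[0]+r*np.cos(a),p[1]+r*np.sin(a),z]) for a in t]); cv2.polylines(im,[np.round(u).astype(np.int32)],True,(0,255,0),1)
save('wrist1.png',im)
E
```

```text
t 2.7 p [ 0.584  -0.3905  0.2365] psi 99.31 q [ 0.78  0.85 -0.56  1.28  0.45  1.13  0.35] w 0.0615 F [0.9 0.8 0.3] g 0.0
slide [-0.0084 -0.0081  0.0608] turn [ 0.0033 -0.0131 -0.043 ]
65.70646984690485 [ 0.57274133 -0.32734874  0.38439553]
shaker 0.88 [252. 122.] 224 275 101 145 [205. 124. 149.] 1855 [ 0.513 -0.32   0.06 ]
shaker 0.8 [307. 216.] 288 331 191 243 [163. 154. 148.] 1835 [ 0.574 -0.396  0.06 ]
shaker 0.57 [375. 294.] 354 393 265 324 [ 89.  43. 108.] 1817 [ 0.649 -0.461  0.06 ]
ring_floor 0.66 [331.   5.] 298 365 0 8 [58. 40. 30.] 441 [ 0.564 -0.204  0.06 ]
board 0.88 [305.  26.] 183 450 0 61 [195. 144.  95.] 13432 [ 0.545 -0.228  0.06 ]
tea_ball 0.21 [159. 193.] 116 207 160 234 [184. 172. 161.] 5074 [ 0.432 -0.396  0.06 ]
jar 0.97 [158. 193.] 116 209 160 235 [184. 172. 160.] 5190 [ 0.432 -0.396  0.06 ]
handle 0.94 [335.   5.] 298 366 0 8 [57. 39. 29.] 441 [ 0.567 -0.204  0.06 ]
```

View pics/wrist1.png

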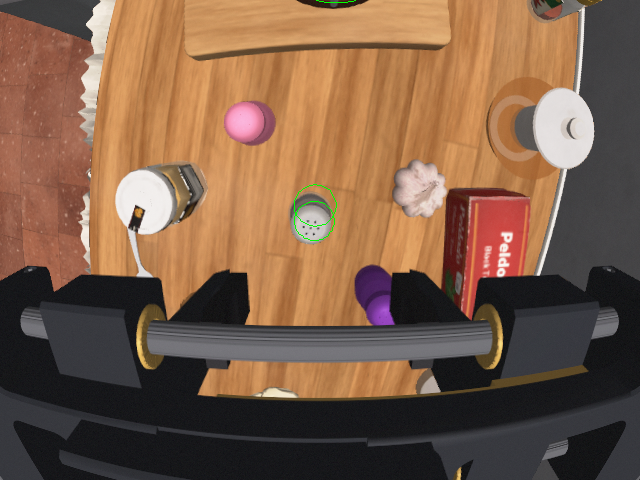

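The wrist view shows the grey shaker at (311,217), with the pink (249,122) and purple (376,290) ones clear of it. My predicted outline is about 5 px off, so I'll settle, then refit from the wrist and both fixed cameras.

servo_tool:
  moves:
    - {"fingers": 0.7, "slide": [-0.008, -0.012, 0.02], "turn": [0, -0.013, -0.04]}
    - {"fingers": 0.7, "slide": [-0.008, -0.014, 0.04], "turn": [0, -0.013, -0.04]}
    - {"fingers": 0.7, "slide": [-0.008, -0.014, 0.06], "turn": [0, -0.013, -0.04]}
    - {"fingers": 0.7, "slide": [-0.008, -0.014, 0.06], "turn": [0, -0.013, -0.04]}
    - {"fingers": 0.7, "slide": [-0.008, -0.014, 0.06], "turn": [0, -0.013, -0.04]}

```text
time_s: 3.47
tcp_pos: [0.5711, -0.403, 0.2029]
tool_rot: [[-0.169, 0.986, -0.001], [0.986, 0.169, -0.005], [-0.005, -0.002, -1.0]]
contact_force: [-0.2, 0.3, 0.3]
width: 0.0616
grasp_force: 0.0
```

```bash
sed -i 's/^def proj(p,c):/def proj(p,c):\n    if "W" in c: return wproj(c,p)/' h.py
cat >> fit.py <<'E'
def regions(cam,l,grey=False):
    c=wrist() if cam=='wrist' else arm.capture(cam)
    os=arm.outline_of(cam,l)
    if grey: os=[o for o in os if np.ptp(c['frame'][o['region']].mean(0))<30]
    return c,os[0]['region'].astype(np.float32)
E
python3 - <<'E'
from fit import *
v={k:regions(k,'shaker',True) for k in ['wrist','side','scene']}
for k in (['wrist'],['side'],['scene'],['wrist','side']):
    s,f=fit(SHAKER,0,[v[i] for i in k],[.577,-.396],False); print(k,s,f)
c,r=v['wrist']; im=c['frame']; g=cv2.cvtColor(im,cv2.COLOR_RGB2GRAY)
ys,xs=np.nonzero(r); print(xs.min(),xs.max(),ys.min(),ys.max(), proj([.577,-.396,0],c),proj([.577,-.396,.09],c))
to([.577,-.396,.20],100.6)
E
```

```text
Traceback (most recent call last):
  File "fit.py", line 31, in regions
    return c,os[0]['region'].astype(np.float32)
             ~~^^^
IndexError: list index out of range
```

Run:
```python
from fit import *
v={}
for k in ['wrist','side','scene']:
    try: v[k]=regions(k,'shaker',True)
    except IndexError: print(k,'none',[(o['confidence'],o['location'].__str__()) for o in arm.outline_of(k,'shaker')])
for k in (['wrist'],['side'],['wrist','side']):
    if all(i in v for i in k): s,f=fit(SHAKER,0,[v[i] for i in k],[.577,-.396],False); print(k,s,f)
if 'wrist' in v:
    c,r=v['wrist']; im=c['frame'].copy()
    cs,_=cv2.findContours(r.astype(np.uint8),0,cv2.CHAIN_APPROX_NONE); cv2.drawContours(im,cs,-1,(255,0,0),1)
    s,f=fit(SHAKER,0,[v['wrist']],[.577,-.396],False); cs,_=cv2.findContours((render(SHAKER,*s,0,0,c)>.5).astype(np.uint8),0,cv2.CHAIN_APPROX_NONE); cv2.drawContours(im,cs,-1,(0,255,0),1)
    save('w2.png',cv2.resize(im[150:330,200:440],None,fx=3,fy=3))
to([.577,-.396,.20],100.6)
```

```text
['wrist'] [ 0.57588521 -0.39752629] 0.2548083961009979
['side'] [ 0.58037419 -0.39449626] 0.24375858902931213
['wrist', 'side'] [ 0.57725846 -0.39740634] 0.5259512662887573
t 4.07 p [ 0.5717 -0.4034  0.204 ] psi 99.75 q [ 0.8   0.87 -0.55  1.34  0.48  1.06  0.35] w 0.0615 F [-0.6  0.2 -0.6] g 0.0
slide [0.0107 0.0107 0.0067] turn [-0.      0.0133 -0.0283]
```

View pics/w2.png

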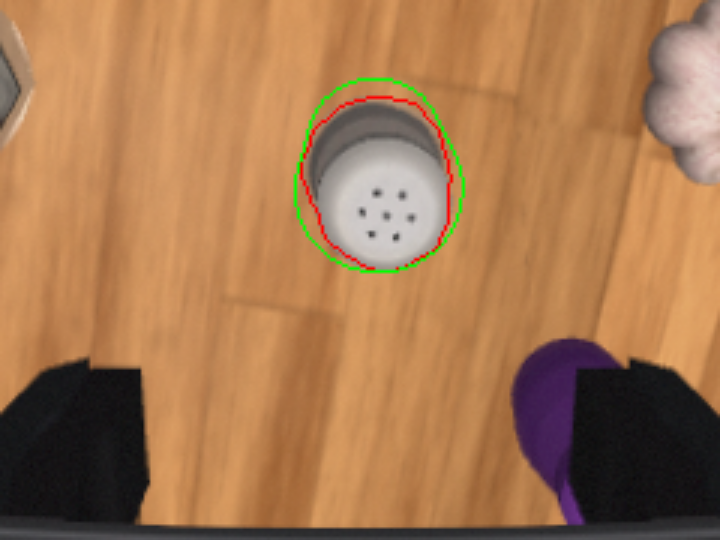

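The crop shows the cap from above, centre hole at picture pixel (328.7,221.7). The hole pattern gives the sharpest fix, so I'll intersect that pixel at z = 0.09.

Run:
```python
from h import *
c=wrist(); p=whit(c,(328.7,221.7),.09); print(p)
im=c['frame'].astype(float)
# cap blob: bright low-saturation
m=((im.min(2)>150)&(np.ptp(im,axis=2)<28)).astype(np.uint8); n,l,s,ce=cv2.connectedComponentsWithStats(m)
i=l[218,320]; print(i,s[i],ce[i]); 
cs=max(cv2.findContours((l==i).astype(np.uint8),0,1)[0],key=len); print(cv2.minEnclosingCircle(cs), whit(c,cv2.minEnclosingCircle(cs)[0],.08))
d=arm.capture('side'); print(proj(p,d), hit('side',(334.0,306.0),d,.09))
to([p[0],p[1],.12],100.6)
```

```text
[ 0.57731357 -0.39884947  0.09      ]
29 [ 310  199   40   40 1194] [329.28894472 218.7680067 ]
((329.3800048828125, 219.3953857421875), 20.4049015045166) [ 0.57817298 -0.39933761  0.08      ]
[335.23041902 307.64484638] [ 0.57684095 -0.39439892  0.09      ]
t 4.17 p [ 0.5717 -0.4034  0.2039] psi 99.75 q [ 0.8   0.87 -0.55  1.34  0.48  1.06  0.35] w 0.0621 F [-0.4 -0.4  0.7] g 0.0
slide [0.0068 0.0105 0.1398] turn [-0.0002  0.0131 -0.0284]
```

servo_tool:
  moves:
    - {"fingers": 0.7, "slide": [0.008, 0.01, 0.04], "turn": [0, 0.013, -0.028]}
    - {"fingers": 0.7, "slide": [0.008, 0.01, 0.08], "turn": [0, 0.013, -0.028]}
    - {"fingers": 0.7, "slide": [0.008, 0.01, 0.11], "turn": [0, 0.013, -0.028]}
    - {"fingers": 0.7, "slide": [0.008, 0.01, 0.13], "turn": [0, 0.013, -0.028]}
    - {"fingers": 0.7, "slide": [0.008, 0.01, 0.14], "turn": [0, 0.013, -0.028]}

```text
time_s: 4.58
tcp_pos: [0.5759, -0.3979, 0.1179]
tool_rot: [[-0.184, 0.983, -0.003], [0.983, 0.184, 0.001], [0.002, -0.002, -1.0]]
contact_force: [0.2, -0.1, -0.1]
width: 0.0616
grasp_force: 0.0
```

servo_tool:
  moves:
    - {"fingers": 0.7, "slide": [0, 0, 0.02], "turn": [0, 0, 0]}
    - {"fingers": 0.7, "slide": [0, 0, 0.05], "turn": [0, 0, 0]}
    - {"fingers": 0.7, "slide": [0, 0, 0.08], "turn": [0, 0, 0]}
    - {"fingers": 0.7, "slide": [0, 0, 0.1], "turn": [0, 0, 0]}
    - {"fingers": 0.7, "slide": [0, 0, 0.1], "turn": [0, 0, 0]}

```text
time_s: 5.0
tcp_pos: [0.5754, -0.3976, 0.0574]
tool_rot: [[-0.184, 0.983, -0.004], [0.983, 0.184, 0.002], [0.002, -0.003, -1.0]]
contact_force: [-0.2, -0.0, -0.7]
width: 0.062
grasp_force: 0.0
```

Run:
```python
from h import *
to([.5773,-.398,.06],100.6)
```

```text
t 5.0 p [ 0.5754 -0.3976  0.0574] psi 100.6 q [ 0.77  1.05 -0.48  1.42  0.58  0.83  0.28] w 0.062 F [-0.2 -0.  -0.7] g 0.0
slide [-0.0012  0.003  -0.0043] turn [-0.0064 -0.0043  0.0001]
```

servo_tool:
  moves:
    - {"fingers": 0.7, "slide": [-0.001, 0.003, -0.002], "turn": [-0.006, -0.004, 0]}
    - {"fingers": 0.4, "slide": [-0.001, 0.003, -0.002], "turn": [-0.006, -0.004, 0]}
    - {"fingers": 0.2, "slide": [-0.001, 0.003, -0.002], "turn": [-0.006, -0.004, 0]}
    - {"fingers": 0.1, "slide": [-0.001, 0.003, -0.002], "turn": [-0.006, -0.004, 0]}
    - {"fingers": 0.1, "slide": [-0.001, 0.003, -0.002], "turn": [-0.006, -0.004, 0]}

```text
time_s: 5.42
tcp_pos: [0.5792, -0.3987, 0.062]
tool_rot: [[-0.184, 0.983, 0.005], [0.983, 0.184, -0.002], [-0.003, 0.004, -1.0]]
contact_force: [0.3, -0.3, 0.4]
width: 0.0369
grasp_force: 0.0
```

servo_tool:
  moves:
    - {"fingers": 0.1, "slide": [0, 0, 0], "turn": [0, 0, 0]}
    - {"fingers": 0.1, "slide": [0, 0, 0], "turn": [0, 0, 0]}
    - {"fingers": 0.1, "slide": [0, 0, -0.02], "turn": [0, 0, 0]}
    - {"fingers": 0.1, "slide": [0, 0, -0.05], "turn": [0, 0, 0]}
    - {"fingers": 0.1, "slide": [0, 0, -0.08], "turn": [0, 0, 0]}

```text
time_s: 5.83
tcp_pos: [0.5782, -0.3979, 0.1095]
tool_rot: [[-0.184, 0.983, 0.002], [0.983, 0.184, -0.001], [-0.001, 0.002, -1.0]]
contact_force: [-0.3, -0.2, -1.6]
width: 0.0329
grasp_force: 29.8
```

Run:
```python
from h import *
to([.5773,-.398,.25],100.6)
```

```text
t 5.83 p [ 0.5782 -0.3979  0.1095] psi 100.61 q [ 0.78  0.98 -0.51  1.4   0.54  0.9   0.31] w 0.0329 F [-0.3 -0.2 -1.6] g 29.8
slide [-1.000e-04 -1.000e-03 -2.341e-01] turn [0.004  0.0018 0.0004]
```

servo_tool:
  moves:
    - {"fingers": 0.1, "slide": [0, 0, -0.05], "turn": [0, 0, 0]}
    - {"fingers": 0.1, "slide": [0, 0, -0.1], "turn": [0, 0, 0]}
    - {"fingers": 0.1, "slide": [0.03, -0.01, -0.15], "turn": [0, 0, 0]}
    - {"fingers": 0.1, "slide": [0.08, -0.02, -0.2], "turn": [0, 0, 0]}
    - {"fingers": 0.1, "slide": [0.13, -0.035, -0.234], "turn": [0, 0, 0]}

```text
time_s: 6.25
tcp_pos: [0.544, -0.3251, 0.2523]
tool_rot: [[-0.182, 0.983, 0.008], [0.983, 0.182, -0.003], [-0.004, 0.007, -1.0]]
contact_force: [0.2, 0.4, -0.6]
width: 0.0322
grasp_force: 29.8
```

servo_tool:
  moves:
    - {"fingers": 0.1, "slide": [0.06, -0.014, 0], "turn": [0, 0, 0]}
    - {"fingers": 0.1, "slide": [0.12, -0.028, 0], "turn": [0, 0, 0]}
    - {"fingers": 0.1, "slide": [0.18, -0.042, 0], "turn": [0, 0, 0]}
    - {"fingers": 0.1, "slide": [0.22, -0.052, 0], "turn": [0, 0, 0]}
    - {"fingers": 0.1, "slide": [0.25, -0.06, 0], "turn": [0, 0, 0]}

```text
time_s: 6.67
tcp_pos: [0.4789, -0.1815, 0.2498]
tool_rot: [[-0.187, 0.982, 0.003], [0.982, 0.187, -0.001], [-0.002, 0.003, -1.0]]
contact_force: [0.2, -0.0, -1.4]
width: 0.0324
grasp_force: 29.8
```

servo_tool:
  moves:
    - {"fingers": 0.1, "slide": [0.03, -0.008, 0], "turn": [0, 0, 0]}
    - {"fingers": 0.1, "slide": [0.05, -0.013, 0], "turn": [0, 0, 0]}
    - {"fingers": 0.1, "slide": [0.059, -0.015, 0], "turn": [0, 0, 0]}
    - {"fingers": 0.1, "slide": [0.059, -0.015, 0], "turn": [0, 0, 0]}
    - {"fingers": 0.1, "slide": [0.059, -0.015, 0], "turn": [0, 0, 0]}

```text
time_s: 7.08
tcp_pos: [0.4653, -0.1521, 0.2489]
tool_rot: [[-0.183, 0.983, 0.004], [0.983, 0.183, -0.002], [-0.003, 0.004, -1.0]]
contact_force: [-0.5, 0.1, -1.2]
width: 0.0326
grasp_force: 29.8
```

Run:
```python
from fit import *
to([.4645,-.151,.25],100.6)
c=wrist(); im=c['frame'].copy()
for l in ['shaker','ring_floor','board','tea_ball','handle']:
    for o in arm.outline_of('wrist',l):
        r=o['region'];ys,xs=np.nonzero(r); print(l,round(o['confidence'],2),np.round(o['location']),xs.min(),xs.max(),ys.min(),ys.max(),r.sum())
C=np.array([.555,-.134]);t=np.linspace(0,6.28,60); e=np.array([np.cos(.185),np.sin(.185)])
for p,r,z in [(C,.066,.054),(C-.092*e,.029,.056),(C-.092*e,.0245,.056),(C,.018,.056)]:
    u=np.array([proj([p[0]+r*np.cos(a),p[1]+r*np.sin(a),z],c) for a in t]); cv2.polylines(im,[np.round(u).astype(np.int32)],True,(0,255,0),1)
save('wrist3.png',im)
for k in ['side','scene']:
    c=arm.capture(k); os=arm.outline_of(k,'shaker')
    for o in os: print(k,round(o['confidence'],2),o['location'])
```

```text
t 7.08 p [ 0.4653 -0.1521  0.2489] psi 100.57 q [ 0.6   0.55 -0.59  1.94  0.43  0.77 -0.05] w 0.0326 F [-0.5  0.1 -1.2] g 29.8
slide [ 0.002  -0.001  -0.0018] turn [ 0.0069  0.0057 -0.0012]
shaker 0.69 [314. 276.] 274 361 220 325 7746
shaker 0.58 [333. 373.] 313 347 363 389 766
ring_floor 0.56 [315. 279.] 273 362 220 325 7608
board 0.69 [364. 154.] 256 509 115 290 18962
tea_ball 0.56 [406. 206.] 396 427 187 226 1055
handle 0.66 [396. 201.] 286 475 133 293 15931
side 0.97 [285.9, 307.3]
side 0.88 [228.6, 185.7]
side 0.64 [393.2, 345.2]
scene 0.94 [339.1, 223.1]
scene 0.86 [383.0, 226.9]
scene 0.84 [383.0, 276.2]
```

View pics/wrist3.png

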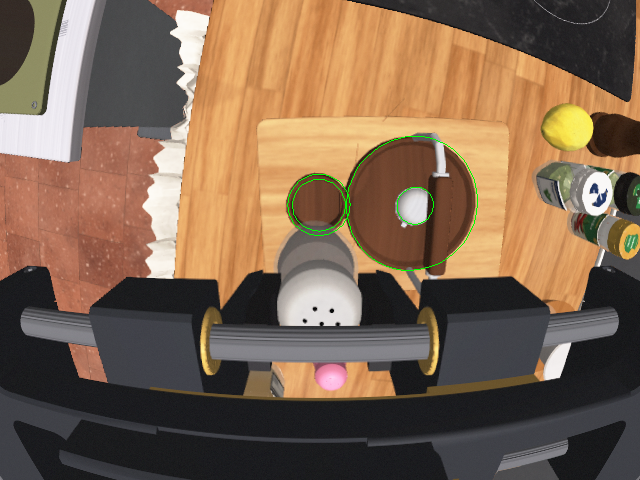

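The wrist view shows the fitted circles lying on the plate rim, ring (318,204) and ball (414,206), so the caddy pose holds. The shaker is held with its base edge at row ~222. Now I'll measure the held shaker's offset and refine the ring.

Run:
```python
from fit import *
to([.4645,-.151,.25],100.6)
c=wrist(); s=arm.state(); zb=s['tcp_pos'][2]-.061
im=c['frame'].astype(float)
dark=((im.sum(2)<300)&(im[:,:,0]>im[:,:,2]+12)).astype(np.uint8)
m=dark.copy(); m[:, 349:]=0; m[:,:270]=0; m[:170]=0; m[226:]=0
# outer ring edge points -> world plane z=.056 -> circle fit fixed r
cs=max(cv2.findContours(m,0,1)[0],key=cv2.contourArea)[:,0]
P=np.array([whit(c,p,.056)[:2] for p in cs if p[1]<222 and p[0]<343])
from scipy.optimize import least_squares
o=least_squares(lambda v:np.hypot(*(P-v[:2]).T)-v[2],[.4645,-.151,.029],loss='soft_l1',f_scale=.001); print('ring',o.x,len(P),np.abs(o.fun).mean())
# shaker base in wrist: rendered vs region
r=arm.outline_of('wrist','shaker')[0]['region'].astype(np.float32)
for b in [(0,0)]:
    R=r.copy(); 
    def cost(v):
        d=render(SHAKER,v[0],v[1],0,zb,c); return np.abs(d-R)[:262].sum()
    oo=minimize(cost,s['tcp_pos'][:2],method='Nelder-Mead',options=dict(initial_simplex=s['tcp_pos'][:2]+np.array([[0,0],[.006,0],[0,.006]]),xatol=1e-4)); print('shaker wrist',oo.x,oo.fun, 'offset',oo.x-s['tcp_pos'][:2])
for k in ['side','scene']:
    d=arm.capture(k); os=arm.outline_of(k,'shaker'); pr=proj([*s['tcp_pos'][:2],zb+.045],d)
    os=[q for q in os if np.hypot(*(np.array(q['location'])-pr))<40]
    if os: 
        f=fit(SHAKER,zb,[(d,os[0]['region'].astype(np.float32))],s['tcp_pos'],False); print(k,f,pr,os[0]['location'])
```

```text
t 7.58 p [ 0.4649 -0.1515  0.2487] psi 100.58 q [ 0.6   0.55 -0.59  1.94  0.43  0.77 -0.05] w 0.0321 F [-0.3 -0.5 -0.7] g 29.8
slide [ 0.001  -0.0004 -0.0022] turn [ 0.0058  0.004  -0.0008]
ring [ 0.46173876 -0.14862258  0.0270643 ] 96 0.0013503154086263994
shaker wrist [ 0.4903364  -0.18145495] 0.0 offset [ 0.0255 -0.03  ]
side (array([ 0.46461929, -0.14732462]), np.float64(0.1828395128250122)) [230.80604674 183.49078591] [228.3, 185.2]
scene (array([ 0.46783446, -0.1547746 ]), np.float64(0.2503429055213928)) [340.28043743 217.8538881 ] [339.4, 224.5]
```

Run:
```python
from fit import *
c=wrist(); s=arm.state(); zb=s['tcp_pos'][2]-.061; im=c['frame'].copy()
S=4; x0,y0=265,165
big=cv2.resize(im[y0:y0+150,x0:x0+180],None,fx=S,fy=S,interpolation=cv2.INTER_CUBIC)
t=np.linspace(0,6.28,80);C=np.array([.555,-.134]);e=np.array([np.cos(.185),np.sin(.185)]);T=s['tcp_pos'][:2]
for p,r,z,col in [(C-.092*e,.029,.056,(0,255,0)),(C-.092*e,.0245,.056,(0,255,0)),(C,.066,.054,(0,255,0)),(T,.022,zb,(255,0,0)),(T,.017,zb+.078,(0,0,255))]:
    u=np.array([proj([p[0]+r*np.cos(a),p[1]+r*np.sin(a),z],c) for a in t]); cv2.polylines(big,[np.round((u-[x0,y0])*S+1.5).astype(np.int32)],True,col,1)
save('w4.png',big)
```

```text
(no output)
```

View pics/w4.png

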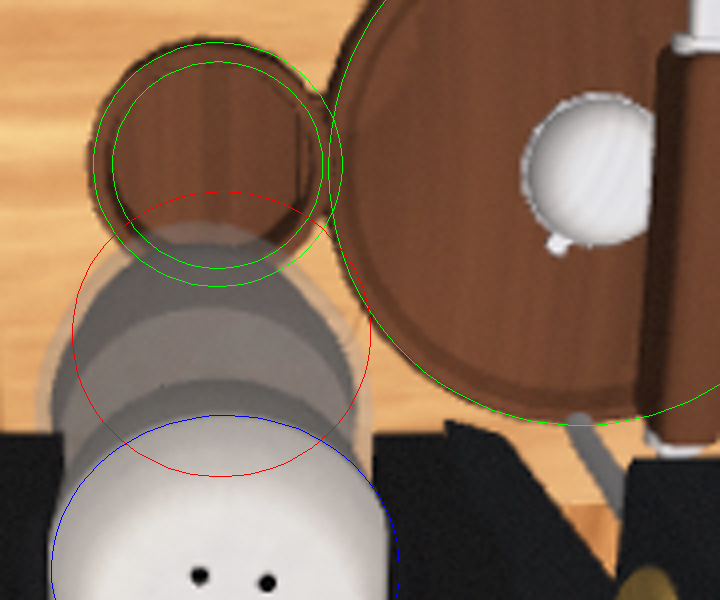

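The crop shows the ring edge about 1.2 mm further left and up than predicted, which puts its centre near (0.463,-0.150). The outer glass of the shaker spans columns 274.5–358 with its top at row 220.5. I'll compare that with projected hypotheses.

Run:
```python
from fit import *
c=wrist(); s=arm.state(); T=s['tcp_pos']; to([.463,-.150,.15],100.6)
for h in (.059,.061,.063):
  zb=T[2]-h
  for r0 in (.022,.020):
    b=np.r_[circ(r0,0),circ(.022,.004),circ(.022,.06)]+[T[0],T[1],zb]
    u=np.array([proj(p,c) for p in b]); print(h,r0,'top',u[:,1].min().round(1),'left',u[:,0].min().round(1),'right',u[:,0].max().round(1), 'basetop', u[:40,1].min().round(1), 'bodycentre@row',)
zb=T[2]-.061
print('hole',proj([T[0],T[1],zb+.09],c)); 
for d in ([.002,0,0],[0,.002,0]): print('sens',d, proj(T+np.array(d)+[0,0,-.061],c)-proj(T+[0,0,-.061],c),proj(T+np.array(d)+[0,0,.02],c)-proj(T+[0,0,.02],c))
g=cv2.cvtColor(c['frame'],cv2.COLOR_RGB2GRAY)[295:345,295:350]
n,l,st,ce=cv2.connectedComponentsWithStats((g<90).astype(np.uint8))
print([(st[i,4],(ce[i]+[295,295]).round(1).tolist()) for i in range(1,n) if 3<st[i,4]<60])
```

```text
t 7.98 p [ 0.4648 -0.1514  0.2487] psi 100.59 q [ 0.6   0.55 -0.59  1.94  0.43  0.77 -0.05] w 0.0329 F [-0.2  0.  -1.2] g 29.8
slide [ 0.0031 -0.0031  0.1646] turn [ 0.0057  0.0042 -0.0002]
0.059 0.022 top 213.1 left 269.7 right 371.4 basetop 213.1 bodycentre@row
0.059 0.02 top 214.6 left 269.7 right 371.4 basetop 216.6 bodycentre@row
0.061 0.022 top 212.4 left 270.3 right 370.8 basetop 212.4 bodycentre@row
0.061 0.02 top 213.9 left 270.3 right 370.8 basetop 215.8 bodycentre@row
0.063 0.022 top 211.7 left 270.8 right 370.2 basetop 211.7 bodycentre@row
0.063 0.02 top 213.1 left 270.8 right 370.2 basetop 215.1 bodycentre@row
hole [321.19331018 323.81364404]
sens [0.002, 0, 0] [3.3457375 0.5890234] [5.13652895 0.82609965]
sens [0, 0.002, 0] [ 0.62563105 -3.20192162] [ 0.97102752 -4.56978166]
[(np.int32(12), [314.5, 308.5]), (np.int32(12), [331.5, 310.5]), (np.int32(12), [304.3, 320.5]), (np.int32(28), [308.5, 337.0]), (np.int32(10), [328.5, 337.0]), (np.int32(15), [342.0, 337.0]), (np.int32(4), [313.5, 341.0]), (np.int32(4), [319.5, 341.0]), (np.int32(4), [324.5, 341.0]), (np.int32(5), [332.0, 341.0])]
```

Run:
```python
from fit import *
c=wrist(); a=np.radians(99.75)
R=np.array([[np.cos(a),np.sin(a),-.001],[np.sin(a),-np.cos(a),-.006],[-.006,-.002,-1.]])
M=np.eye(4); M[:3,:3]=R; M[:3,3]=[.5717,-.4034,.2039]; c['W']=M@np.array(c['tool_from_camera'])
print('hole',proj([.5773,-.3988,.09],c))
for r in (.022,.020,.018):
    u=np.array([proj(p,c) for p in circ(r,0)+[.5773,-.3988,0]]); print(r,u[:,1].min(),u[:,0].min(),u[:,0].max())
```

```text
hole [329.0587373  221.76119046]
0.022 177.12319321691612 303.9020611237748 349.684899740245
0.02 179.2109732204267 305.97989441996623 347.6100689763425
0.018 181.2959191005807 308.0571400558179 345.53346543550157
```

The cap holes match the TCP axis to within 0.5 mm. The base edge looks the same as it did before the grasp, so the shaker hangs straight. I'll descend above the ring.

servo_tool:
  moves:
    - {"fingers": 0.1, "slide": [0.001, -0.001, 0.04], "turn": [0.005, 0.004, 0]}
    - {"fingers": 0.1, "slide": [0.003, -0.002, 0.09], "turn": [0.005, 0.004, 0]}
    - {"fingers": 0.1, "slide": [0.003, -0.002, 0.14], "turn": [0.005, 0.004, 0]}
    - {"fingers": 0.1, "slide": [0.003, -0.002, 0.18], "turn": [0.005, 0.004, 0]}
    - {"fingers": 0.1, "slide": [0.003, -0.002, 0.195], "turn": [0.005, 0.004, 0]}

```text
time_s: 8.45
tcp_pos: [0.4621, -0.1497, 0.1291]
tool_rot: [[-0.184, 0.983, -0.004], [0.983, 0.184, 0.001], [0.002, -0.004, -1.0]]
contact_force: [-0.6, -0.8, -0.8]
width: 0.0326
grasp_force: 29.8
```

servo_tool:
  moves:
    - {"fingers": 0.1, "slide": [0, 0, 0], "turn": [0, 0, 0]}
    - {"fingers": 0.1, "slide": [0, 0, 0], "turn": [0, 0, 0]}
    - {"fingers": 0.1, "slide": [0, 0, 0], "turn": [0, 0, 0]}
    - {"fingers": 0.1, "slide": [0, 0, 0], "turn": [0, 0, 0]}
    - {"fingers": 0.1, "slide": [0, 0, 0], "turn": [0, 0, 0]}

```text
time_s: 8.87
tcp_pos: [0.4645, -0.1503, 0.1329]
tool_rot: [[-0.183, 0.983, 0.003], [0.983, 0.183, -0.001], [-0.001, 0.003, -1.0]]
contact_force: [0.2, -0.2, -0.6]
width: 0.0329
grasp_force: 29.8
```

Run:
```python
from fit import *
to([.4632,-.1499,.105],100.6); s=arm.state(); T=s['tcp_pos']
for k in ['side','scene']:
    c=arm.capture(k); im=c['frame'].copy(); C=np.array([.5545,-.1328]);e=np.array([np.cos(.185),np.sin(.185)]);P=C-.092*e
    u=proj([P[0],P[1],.056],c); x0,y0=int(u[0])-40,int(u[1])-40; S=5 if k=='side' else 5
    b=cv2.resize(im[y0:y0+60,x0:x0+80],None,fx=S,fy=S,interpolation=cv2.INTER_CUBIC)
    for r,z,p,col in [(.029,.056,P,(0,255,0)),(.022,T[2]-.061,T[:2],(255,0,0)),(.022,T[2]-.061+.06,T[:2],(255,0,0)),(.017,T[2]+.017,T[:2],(0,0,255))]:
        q=np.array([proj(v,c) for v in circ(r,z)+[p[0],p[1],0]]); cv2.polylines(b,[np.round((q-[x0,y0])*S+2).astype(np.int32)],True,col,1)
    B=b if k=='side' else np.vstack([B,b])
save('both.png',B)
```

```text
t 8.87 p [ 0.4645 -0.1503  0.1329] psi 100.57 q [ 0.48  0.72 -0.43  2.06  0.63  0.48 -0.23] w 0.0329 F [ 0.2 -0.2 -0.6] g 29.8
slide [ 0.001  -0.0022  0.0465] turn [ 0.0051  0.002  -0.0009]
```

View pics/both.png

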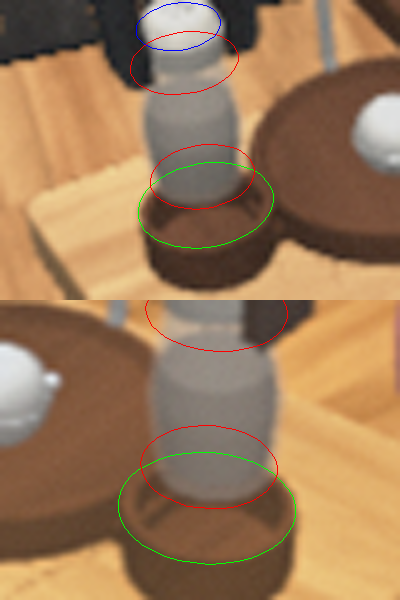

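The composite shows the shaker base hanging over the ring, but in the side view its axis seems to lean: cap centre (187,28), base (197,195), where a vertical axis would run (179,27) to (202,177). I'll measure the lean numerically, with the standing pink one as the vertical reference.

```bash
cat > lean.py <<'E'
from fit import *
def lean():
    T=arm.state()['tcp_pos']
    for k in ['side','scene','wrist']:
        c=wrist() if k=='wrist' else arm.capture(k)
        for o in arm.outline_of(k,'shaker'):
            r=o['region']; col=c['frame'][r].mean(0); ys,xs=np.nonzero(r)
            if r.sum()<150: continue
            held=np.ptp(col)<30; name='held' if held else 'other'
            if held: base=np.array([T[0],T[1],T[2]-.061])
            else:
                b=(xs[ys>ys.max()-3].mean(),ys.max()); base=whit(c,b,0) if k=='wrist' else hit(k,b,c,0)
            rows=np.arange(ys.min()+3,ys.max()-4); mid=np.array([(xs[ys==y].min()+xs[ys==y].max())/2 for y in rows if (ys==y).any()]); rows=np.array([y for y in rows if (ys==y).any()])
            p=np.polyfit(rows,mid,1); a,b=proj(base,c),proj(base+[0,0,.09],c)
            print(k,name,round(o['confidence'],2),col.round(),'rows',rows[0],rows[-1],'slope',p[0].round(3),'vertical slope',((b[0]-a[0])/(b[1]-a[1])).round(3),'mid',np.polyval(p,rows[[0,-1]]).round(1),'pred',np.interp(rows[[0,-1]],[b[1],a[1]],[b[0],a[0]]).round(1))
E
python3 -c "from lean import *; lean()"
```

```text
side other 0.83 [109.  63. 126.] rows 322 359 slope -0.149 vertical slope -0.138 mid [395.8 390.3] pred [395.9 392. ]
side other 0.78 [191. 122. 137.] rows 289 323 slope 0.021 vertical slope 0.091 mid [286.6 287.3] pred [284.1 286.6]
side held 0.69 [149. 142. 132.] rows 216 249 slope 0.118 vertical slope 0.161 mid [236.9 240.7] pred [235.6 240.9]
side held 0.43 [166. 154. 138.] rows 318 371 slope 0.109 vertical slope 0.161 mid [256.2 261.9] pred [240.9 240.9]
scene other 0.78 [183. 110. 126.] rows 262 292 slope -0.141 vertical slope -0.116 mid [386.7 382.5] pred [388.5 385. ]
scene held 0.65 [148. 138. 127.] rows 262 311 slope 0.083 vertical slope -0.051 mid [332.9 337. ] pred [337.8 335.4]
scene other 0.55 [124.  73. 149.] rows 209 216 slope -0.071 vertical slope -0.104 mid [381.4 380.9] pred [384.6 383.9]
wrist other 0.8 [128.  74.  83.] rows 391 392 slope 0.5 vertical slope 0.048 mid [332.5 333. ] pred [335.9 335.9]
wrist held 0.74 [162. 154. 149.] rows 223 320 slope 0.065 vertical slope 0.016 mid [314.  320.3] pred [322.  320.7]
```

The side slope is within the bias seen on the standing reference shakers, so there is no real lean. I'll insert slowly, watching the force.

servo_tool:
  moves:
    - {"fingers": 0.1, "slide": [0, -0.001, 0.006], "turn": [0.003, 0, 0]}
    - {"fingers": 0.1, "slide": [0, -0.001, 0.012], "turn": [0.003, 0, 0]}
    - {"fingers": 0.1, "slide": [0, -0.001, 0.018], "turn": [0.003, 0, 0]}
    - {"fingers": 0.1, "slide": [0, -0.001, 0.024], "turn": [0.003, 0, 0]}
    - {"fingers": 0.1, "slide": [0, -0.001, 0.03], "turn": [0.003, 0, 0]}

```text
time_s: 9.68
tcp_pos: [0.463, -0.1501, 0.1132]
tool_rot: [[-0.184, 0.983, -0.002], [0.983, 0.184, -0.0], [0.0, -0.002, -1.0]]
contact_force: [-0.0, 0.1, -1.5]
width: 0.0325
grasp_force: 29.8
```

servo_tool:
  moves:
    - {"fingers": 0.1, "slide": [0, 0, 0.003], "turn": [0, 0, 0]}
    - {"fingers": 0.1, "slide": [0, 0, 0.006], "turn": [0, 0, 0]}
    - {"fingers": 0.1, "slide": [0, 0, 0.009], "turn": [0, 0, 0]}
    - {"fingers": 0.1, "slide": [0, 0, 0.012], "turn": [0, 0, 0]}
    - {"fingers": 0.1, "slide": [0, 0, 0.012], "turn": [0, 0, 0]}

```text
time_s: 10.1
tcp_pos: [0.463, -0.1501, 0.1063]
tool_rot: [[-0.184, 0.983, -0.001], [0.983, 0.184, -0.0], [0.0, -0.002, -1.0]]
contact_force: [0.1, -0.1, -0.7]
width: 0.0328
grasp_force: 29.8
```

Run:
```python
from h import *
to([.4632,-.1499,.098],100.6); print(arm.state()['moment'])
```

```text
t 10.1 p [ 0.463  -0.1501  0.1063] psi 100.6 q [ 0.45  0.76 -0.37  2.08  0.67  0.42 -0.27] w 0.0328 F [ 0.1 -0.1 -0.7] g 29.8
slide [0.0002 0.0004 0.0138] turn [-0.0029 -0.0001 -0.0001]
[-0.01462095 -0.13266892  0.02616574]
```

It is inside the ring with no side force. I'll continue to the floor.

servo_tool:
  moves:
    - {"fingers": 0.1, "slide": [0, 0, 0.003], "turn": [0, 0, 0]}
    - {"fingers": 0.1, "slide": [0, 0, 0.006], "turn": [0, 0, 0]}
    - {"fingers": 0.1, "slide": [0, 0, 0.009], "turn": [0, 0, 0]}
    - {"fingers": 0.1, "slide": [0, 0, 0.012], "turn": [0, 0, 0]}
    - {"fingers": 0.1, "slide": [0, 0, 0.013], "turn": [0, 0, 0]}

```text
time_s: 10.52
tcp_pos: [0.463, -0.1501, 0.0985]
tool_rot: [[-0.184, 0.983, -0.001], [0.983, 0.184, -0.0], [0.0, -0.001, -1.0]]
contact_force: [-0.1, -0.4, -0.6]
width: 0.0324
grasp_force: 29.8
```

servo_tool:
  moves:
    - {"fingers": 0.1, "slide": [0, 0, 0.0005], "turn": [0, 0, 0]}
    - {"fingers": 0.1, "slide": [0, 0, 0.001], "turn": [0, 0, 0]}
    - {"fingers": 0.1, "slide": [0, 0, 0.0015], "turn": [0, 0, 0]}
    - {"fingers": 0.1, "slide": [0, 0, 0.002], "turn": [0, 0, 0]}
    - {"fingers": 0.1, "slide": [0, 0, 0.002], "turn": [0, 0, 0]}

```text
time_s: 10.93
tcp_pos: [0.4632, -0.1502, 0.0977]
tool_rot: [[-0.184, 0.983, -0.001], [0.983, 0.184, -0.001], [-0.0, -0.001, -1.0]]
contact_force: [0.1, 0.6, 1.3]
width: 0.0325
grasp_force: 29.8
```

Run:
```python
from h import *
to([.4632,-.1499,.097],100.6); print(arm.state()['moment'])
```

```text
t 10.93 p [ 0.4632 -0.1502  0.0977] psi 100.59 q [ 0.44  0.78 -0.35  2.09  0.69  0.39 -0.28] w 0.0325 F [0.1 0.6 1.3] g 29.8
slide [0.0005 0.0002 0.0012] turn [-0.0019  0.0007 -0.0004]
[-0.02068626 -0.01769574  0.00713165]
```

Floor contact shows in the force, which went from -0.6 to +1.3 N. I'll release and retreat up.

servo_tool:
  moves:
    - {"fingers": 0.1, "slide": [0, 0, 0.0005], "turn": [0, 0, 0]}
    - {"fingers": 0.45, "slide": [0, 0, 0.0005], "turn": [0, 0, 0]}
    - {"fingers": 0.6, "slide": [0, 0, 0.0005], "turn": [0, 0, 0]}
    - {"fingers": 0.65, "slide": [0, 0, 0.0005], "turn": [0, 0, 0]}
    - {"fingers": 0.65, "slide": [0, 0, 0.0005], "turn": [0, 0, 0]}

```text
time_s: 11.35
tcp_pos: [0.4632, -0.1501, 0.0972]
tool_rot: [[-0.184, 0.983, -0.001], [0.983, 0.184, -0.0], [0.0, -0.001, -1.0]]
contact_force: [-0.7, -0.0, 1.4]
width: 0.0561
grasp_force: 0.0
```

servo_tool:
  moves:
    - {"fingers": 0.65, "slide": [0, 0, -0.015], "turn": [0, 0, 0]}
    - {"fingers": 0.65, "slide": [0, 0, -0.04], "turn": [0, 0, 0]}
    - {"fingers": 0.65, "slide": [0, 0, -0.08], "turn": [0, 0, 0]}
    - {"fingers": 0.65, "slide": [0, 0, -0.13], "turn": [0, 0, 0]}
    - {"fingers": 0.65, "slide": [0, 0, -0.18], "turn": [0, 0, 0]}

```text
time_s: 11.77
tcp_pos: [0.4625, -0.1498, 0.2066]
tool_rot: [[-0.184, 0.983, -0.003], [0.983, 0.184, 0.0], [0.001, -0.002, -1.0]]
contact_force: [2.4, -0.8, -0.3]
width: 0.0575
grasp_force: 0.0
```

servo_tool:
  moves:
    - {"fingers": 0.65, "slide": [0.01, 0.03, -0.04], "turn": [0, 0, 0]}
    - {"fingers": 0.65, "slide": [0.01, 0.06, -0.07], "turn": [0, 0, 0]}
    - {"fingers": 0.6, "slide": [0.0, 0.07, -0.08], "turn": [0, 0, 0]}
    - {"fingers": 0.6, "slide": [0, 0.07, -0.08], "turn": [0, 0, 0]}
    - {"fingers": 0.6, "slide": [0, 0.07, -0.08], "turn": [0, 0, 0]}

```text
time_s: 12.18
tcp_pos: [0.5041, -0.1426, 0.2534]
tool_rot: [[-0.183, 0.983, -0.001], [0.983, 0.183, -0.001], [-0.0, -0.001, -1.0]]
contact_force: [0.0, 0.9, 0.6]
width: 0.0528
grasp_force: 0.0
```

Run:
```python
from fit import *
to([.5545,-.1328,.18],100.6); s=arm.state()
c=wrist(); im=c['frame'].copy()
C=np.array([.5545,-.1328]);e=np.array([np.cos(.185),np.sin(.185)]);f=np.array([-e[1],e[0]])
for p,r,z in [(C,.066,.054),(C-.092*e,.029,.056),(C,.018,.056),(C-.092*e,.017,.112)]:
    cv2.polylines(im,[np.round([proj(v,c) for v in circ(r,z)+[p[0],p[1],0]]).astype(np.int32)],True,(0,255,0),1)
q=[proj([*(C+a*.007*e+b*.038*f),.142],c) for a,b in [(1,1),(1,-1),(-1,-1),(-1,1)]]; cv2.polylines(im,[np.round(q).astype(np.int32)],True,(255,255,0),1)
w=[hit for hit in []]
Bc=np.array([.5404,-.1447]);a=1.785;bx=np.array([np.cos(a),np.sin(a)]);by=np.array([-bx[1],bx[0]])
q=[proj([*(Bc+i*.102*bx+j*.1325*by),.03],c) for i,j in [(1,1),(1,-1),(-1,-1),(-1,1)]]; cv2.polylines(im,[np.round(q).astype(np.int32)],True,(255,0,255),1)
save('w5.png',im)
d=arm.capture('side'); v=[o['region'].astype(np.float32) for o in arm.outline_of('side','ring_floor')];
```

```text
t 12.18 p [ 0.5041 -0.1426  0.2534] psi 100.56 q [ 0.56  0.59 -0.6   1.84  0.43  0.85 -0.07] w 0.0528 F [0.  0.9 0.6] g 0.0
slide [0.0006 0.0858 0.1222] turn [-0.0028  0.0005 -0.0012]
```

View pics/w5.png

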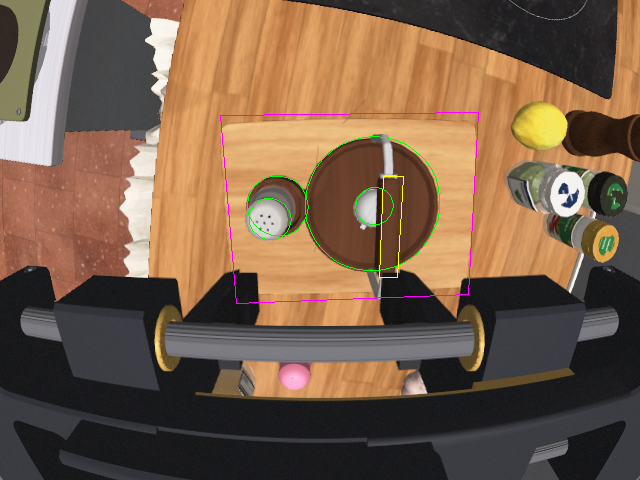

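The wrist view shows the shaker upright in the ring (cap at 268,218, on the predicted circle) and the caddy and ball undisturbed. The handle is at its predicted place (390,227). The board outline (corners about (223,122), (476,118), (468,292), (236,297)) needs a refit for its yaw.

Run:
```python
from fit import *
def go(k):
    c=wrist() if k=='wrist' else arm.capture(k)
    r=arm.outline_of(k,'board')[0]['region'].astype(np.uint8)
    r=cv2.morphologyEx(r,cv2.MORPH_OPEN,np.ones((5,5)))
    cs=max(cv2.findContours(r,0,1)[0],key=cv2.contourArea); h=cv2.convexHull(cs)[:,0].astype(float)
    P=np.array([(whit(c,p,.03) if k=='wrist' else hit(k,p,c,.03))[:2] for p in h])
    rc=cv2.minAreaRect((P*1000).astype(np.float32)); print(k,'board centre mm',np.round(rc[0],1),'size',np.round(rc[1],1),'ang',rc[2]); return P
P=go('wrist'); go('scene'); go('side')
# edges from picture by eye
c=wrist()
for a,b in [((223,125),(236,295)),((476,122),(468,290)),((228,122),(470,119)),((240,296),(465,293))]:
    p,q=whit(c,a,.03),whit(c,b,.03); print(a,b,p[:2].round(4),q[:2].round(4),np.degrees(np.arctan2(*(q-p)[[1,0]])).round(2))
```

```text
wrist board centre mm [ 537.4 -144. ] size [264.7 185.3] ang 11.852893829345703
scene board centre mm [ 529.4 -133.9] size [277.  204.8] ang 12.139151573181152
side board centre mm [ 538.4 -158.8] size [271.4 208.6] ang 11.931699752807617
(223, 125) (236, 295) [ 0.3937 -0.0822] [ 0.4316 -0.2617] -78.08
(476, 122) (468, 290) [ 0.6482 -0.0273] [ 0.6896 -0.2101] -77.23
(228, 122) (470, 119) [ 0.3984 -0.0784] [ 0.6408 -0.026 ] 12.21
(240, 296) (465, 293) [ 0.4362 -0.262 ] [ 0.6871 -0.2143] 10.75
```

servo_tool:
  moves:
    - {"fingers": 0.6, "slide": [0, 0.03, 0.02], "turn": [0, 0, 0]}
    - {"fingers": 0.6, "slide": [0, 0.06, 0.05], "turn": [0, 0, 0]}
    - {"fingers": 0.6, "slide": [0, 0.085, 0.08], "turn": [0, 0, 0]}
    - {"fingers": 0.6, "slide": [0, 0.085, 0.11], "turn": [0, 0, 0]}
    - {"fingers": 0.6, "slide": [0, 0.085, 0.122], "turn": [0, 0, 0]}

```text
time_s: 13.1
tcp_pos: [0.554, -0.1325, 0.1776]
tool_rot: [[-0.185, 0.983, -0.004], [0.983, 0.185, 0.0], [0.001, -0.004, -1.0]]
contact_force: [0.1, -0.1, -0.5]
width: 0.0531
grasp_force: 0.0
```

servo_tool:
  moves:
    - {"fingers": 0.6, "slide": [0, 0, 0.0], "turn": [0, 0, 0]}
    - {"fingers": 0.6, "slide": [0, 0, 0], "turn": [0, 0, 0]}
    - {"fingers": 0.6, "slide": [0, 0, 0], "turn": [0, 0, 0]}
    - {"fingers": 0.6, "slide": [0, 0, 0], "turn": [0, 0, 0]}
    - {"fingers": 0.6, "slide": [0, 0, 0], "turn": [0, 0, 0]}

```text
time_s: 13.52
tcp_pos: [0.555, -0.1333, 0.1809]
tool_rot: [[-0.183, 0.983, 0.0], [0.983, 0.183, -0.001], [-0.001, 0.0, -1.0]]
contact_force: [-0.8, 0.3, 0.4]
width: 0.053
grasp_force: 0.0
```

Run:
```python
from h import *
to([.5541,-.1327,.111],100.6)
```

```text
t 13.52 p [ 0.555  -0.1333  0.1809] psi 100.57 q [ 0.46  0.74 -0.53  1.78  0.51  0.77 -0.15] w 0.053 F [-0.8  0.3  0.4] g 0.0
slide [ 0.0013 -0.0013  0.1166] turn [ 0.0007  0.0015 -0.001 ]
```

servo_tool:
  moves:
    - {"fingers": 0.6, "slide": [0.001, -0.001, 0.025], "turn": [0, 0, 0]}
    - {"fingers": 0.6, "slide": [0.001, -0.001, 0.05], "turn": [0, 0, 0]}
    - {"fingers": 0.6, "slide": [0.001, -0.001, 0.075], "turn": [0, 0, 0]}
    - {"fingers": 0.6, "slide": [0.001, -0.001, 0.1], "turn": [0, 0, 0]}
    - {"fingers": 0.6, "slide": [0.001, -0.001, 0.117], "turn": [0, 0, 0]}

```text
time_s: 13.93
tcp_pos: [0.5536, -0.1328, 0.1091]
tool_rot: [[-0.184, 0.983, -0.001], [0.983, 0.184, -0.0], [-0.0, -0.001, -1.0]]
contact_force: [0.3, -0.3, 0.2]
width: 0.0532
grasp_force: 0.0
```

servo_tool:
  moves:
    - {"fingers": 0.5, "slide": [0, 0, 0.0], "turn": [0, 0, 0]}
    - {"fingers": 0.45, "slide": [0, 0, 0], "turn": [0, 0, 0]}
    - {"fingers": 0.4, "slide": [0, 0, 0], "turn": [0, 0, 0]}
    - {"fingers": 0.35, "slide": [0, 0, 0], "turn": [0, 0, 0]}
    - {"fingers": 0.3, "slide": [0, 0, 0], "turn": [0, 0, 0]}

```text
time_s: 14.35
tcp_pos: [0.5544, -0.1326, 0.1106]
tool_rot: [[-0.184, 0.983, 0.0], [0.983, 0.184, -0.0], [-0.001, 0.0, -1.0]]
contact_force: [0.1, 0.3, 0.4]
width: 0.0272
grasp_force: 0.0
```

Run:
```python
from h import *
to([.5541,-.1327,.111],100.6)
c=wrist(); g=cv2.resize(c['frame'][100:400,200:500],None,fx=2,fy=2); save('w6.png',g)
```

```text
t 14.35 p [ 0.5544 -0.1326  0.1106] psi 100.58 q [ 0.42  0.83 -0.45  1.83  0.6   0.62 -0.22] w 0.0272 F [0.1 0.3 0.4] g 0.0
slide [-0.     -0.0005 -0.0007] turn [ 0.0007  0.0011 -0.0006]
```

View pics/w6.png

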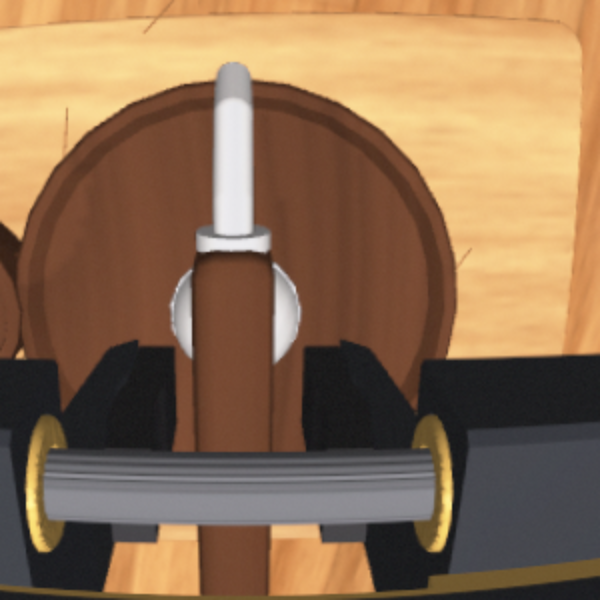

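The crop shows the handle (columns 193–272) parallel to the pads and about 1.3 mm left of the finger midline (175–303). I'll shift slightly and close.

servo_tool:
  moves:
    - {"fingers": 0.3, "slide": [0, -0.001, 0], "turn": [0, 0, 0]}
    - {"fingers": 0.3, "slide": [0, -0.002, 0], "turn": [0, 0, 0]}
    - {"fingers": 0.25, "slide": [0, -0.002, 0], "turn": [0, 0, 0]}
    - {"fingers": 0.2, "slide": [0, -0.002, 0], "turn": [0, 0, 0]}
    - {"fingers": 0.17, "slide": [0, -0.002, 0], "turn": [0, 0, 0]}

```text
time_s: 14.82
tcp_pos: [0.5528, -0.1327, 0.1097]
tool_rot: [[-0.184, 0.983, -0.001], [0.983, 0.184, -0.0], [-0.0, -0.001, -1.0]]
contact_force: [1.7, 0.7, -0.7]
width: 0.0152
grasp_force: 0.1
```

servo_tool:
  moves:
    - {"fingers": 0.14, "slide": [0, 0, 0], "turn": [0, 0, 0]}
    - {"fingers": 0.1, "slide": [0, 0, 0], "turn": [0, 0, 0]}
    - {"fingers": 0.0, "slide": [0, 0, 0], "turn": [0, 0, 0]}
    - {"fingers": 0.0, "slide": [0, 0, 0], "turn": [0, 0, 0]}
    - {"fingers": 0.0, "slide": [0, 0, 0], "turn": [0, 0, 0]}

```text
time_s: 15.23
tcp_pos: [0.5532, -0.1326, 0.1098]
tool_rot: [[-0.184, 0.983, -0.0], [0.983, 0.184, -0.0], [-0.0, -0.0, -1.0]]
contact_force: [1.9, -0.2, -0.8]
width: 0.0134
grasp_force: 30.0
```

Run:
```python
from h import *
to([.540,-.145,.211],100.6)
```

```text
t 15.23 p [ 0.5532 -0.1326  0.1098] psi 100.6 q [ 0.42  0.83 -0.45  1.84  0.6   0.61 -0.22] w 0.0134 F [ 1.9 -0.2 -0.8] g 30.0
slide [-0.0162 -0.0254 -0.1687] turn [-0.0003  0.     -0.0001]
```

servo_tool:
  moves:
    - {"fingers": 0.0, "slide": [0, 0, -0.003], "turn": [0, 0, 0]}
    - {"fingers": 0.0, "slide": [0, 0, -0.007], "turn": [0, 0, 0]}
    - {"fingers": 0.0, "slide": [0, 0, -0.012], "turn": [0, 0, 0]}
    - {"fingers": 0.0, "slide": [0, 0, -0.017], "turn": [0, 0, 0]}
    - {"fingers": 0.0, "slide": [0, 0, -0.022], "turn": [0, 0, 0]}

```text
time_s: 15.65
tcp_pos: [0.5522, -0.1328, 0.123]
tool_rot: [[-0.184, 0.983, -0.002], [0.983, 0.184, -0.0], [0.0, -0.002, -1.0]]
contact_force: [-0.4, 0.2, -5.1]
width: 0.0134
grasp_force: 30.1
```

servo_tool:
  moves:
    - {"fingers": 0.0, "slide": [0, 0, -0.006], "turn": [0, 0, 0]}
    - {"fingers": 0.0, "slide": [0, 0, -0.012], "turn": [0, 0, 0]}
    - {"fingers": 0.0, "slide": [0, 0, -0.018], "turn": [0, 0, 0]}
    - {"fingers": 0.0, "slide": [0, 0, -0.023], "turn": [0, 0, 0]}
    - {"fingers": 0.0, "slide": [0, 0, -0.026], "turn": [0, 0, 0]}

```text
time_s: 16.07
tcp_pos: [0.5528, -0.1328, 0.1391]
tool_rot: [[-0.184, 0.983, -0.001], [0.983, 0.184, -0.0], [-0.0, -0.001, -1.0]]
contact_force: [0.4, 0.0, -4.8]
width: 0.0138
grasp_force: 30.1
```

Run:
```python
from h import *
to([.540,-.145,.211],100.6); s=arm.state(); print(s['moment'],np.round(s['tool_rot'],4))
for k in ['scene','side','wrist']:
    c=wrist() if k=='wrist' else arm.capture(k)
    C=s['tcp_pos']-[0,0,.081+0]+[0,0,0]; b=s['tcp_pos']+[0,0,.019-.1+.026]
    for o in arm.outline_of(k,'tea_ball')[:2]: print(k,'ball',round(o['confidence'],2),o['location'],'pred',proj(b,c).round(1))
```

```text
t 16.07 p [ 0.5528 -0.1328  0.1391] psi 100.59 q [ 0.44  0.79 -0.49  1.82  0.56  0.67 -0.19] w 0.0138 F [ 0.4  0.  -4.8] g 30.1
slide [-0.0162 -0.0249 -0.1199] turn [-0.0012  0.0004 -0.0002]
[-0.00676946 -0.285511    0.03354955] [[-1.839e-01  9.830e-01 -6.000e-04]
 [ 9.830e-01  1.839e-01 -3.000e-04]
 [-2.000e-04 -6.000e-04 -1.000e+00]]
scene ball 0.93 [292.8, 279.9] pred [293.1 281.2]
side ball 0.49 [280.1, 231.0] pred [277.8 230.2]
wrist ball 0.6 [339.9, 253.4] pred [320.9 252.8]
wrist ball 0.36 [564.0, 123.0] pred [320.9 252.8]
```

Lifted: the 5 N load matches. I'll keep rising smoothly before any turn.

servo_tool:
  moves:
    - {"fingers": 0.0, "slide": [0, 0, -0.008], "turn": [0, 0, 0]}
    - {"fingers": 0.0, "slide": [0, 0, -0.02], "turn": [0, 0, 0]}
    - {"fingers": 0.0, "slide": [0, 0, -0.033], "turn": [0, 0, 0]}
    - {"fingers": 0.0, "slide": [0, 0, -0.046], "turn": [0, 0, 0]}
    - {"fingers": 0.0, "slide": [0, 0, -0.059], "turn": [0, 0, 0]}

```text
time_s: 16.78
tcp_pos: [0.553, -0.1327, 0.1751]
tool_rot: [[-0.184, 0.983, -0.0], [0.983, 0.184, -0.0], [-0.0, -0.0, -1.0]]
contact_force: [-0.6, 0.2, -5.0]
width: 0.0137
grasp_force: 30.1
```

servo_tool:
  moves:
    - {"fingers": 0.0, "slide": [0, 0, -0.013], "turn": [0, 0, 0]}
    - {"fingers": 0.0, "slide": [0, 0, -0.026], "turn": [0, 0, 0]}
    - {"fingers": 0.0, "slide": [0, 0, -0.039], "turn": [0, 0, 0]}
    - {"fingers": 0.0, "slide": [0, 0, -0.051], "turn": [0, 0, 0]}
    - {"fingers": 0.0, "slide": [0, 0, -0.06], "turn": [0, 0, 0]}

```text
time_s: 17.2
tcp_pos: [0.553, -0.1328, 0.211]
tool_rot: [[-0.184, 0.983, -0.0], [0.983, 0.184, -0.0], [-0.0, -0.0, -1.0]]
contact_force: [0.7, -0.7, -4.6]
width: 0.0134
grasp_force: 30.1
```

Run:
```python
from fit import *
to([.540,-.145,.211],100.6); s=arm.state()
V=[]
for k in ['scene','side']:
    c=arm.capture(k); r=(arm.outline_of(k,'handle')or arm.outline_of(k,'ring_floor'))[0]['region']; 
    for l in ['shaker']:
        for o in arm.outline_of(k,l):
            if np.ptp(c['frame'][o['region']].mean(0))<30: r=r|o['region']
    V.append((c,r.astype(np.float32)))
FULL=CADDY+[p+[-.092,0,.006] for p in SHAKER]
T=s['tcp_pos']; org=np.array([T[0],T[1],T[2]+.019-.1])
import fit
def cost(v):
    t=0; R=Ro.from_euler('yx',v[3:5]).as_matrix(); P=[(q-[0,0,.1])@R.T+[0,0,.1] for q in FULL]
    for c,r in V: t+=np.abs(render(P,v[0],v[1],.185,org[2]+v[2],c)-r).sum()/r.sum()
    return t
x0=np.array([org[0],org[1],0,0,0]); sp=np.vstack([x0]+[x0+np.eye(5)[i]*[.006,.006,.006,.06,.06][i] for i in range(5)])
o=minimize(cost,x0,method='Nelder-Mead',options=dict(initial_simplex=sp,maxiter=200,xatol=3e-4)); print(np.round(o.x,4),o.fun,cost(x0))
for p in (-.06,-.03,0,.03,.06): print(p,round(cost([*o.x[:3],p,o.x[4]]),3))
```

```text
t 17.2 p [ 0.553  -0.1328  0.211 ] psi 100.59 q [ 0.48  0.7  -0.56  1.76  0.48  0.83 -0.12] w 0.0134 F [ 0.7 -0.7 -4.6] g 30.1
slide [-0.0161 -0.025  -0.0001] turn [-0.0009  0.0007 -0.0003]
[ 5.554e-01 -1.338e-01 -3.000e-04 -1.400e-03  1.000e-03] 0.4585385024547577 0.51506364
-0.06 0.592
-0.03 0.505
0 0.46
0.03 0.522
0.06 0.624
```

The caddy is level: the fitted tilt is about 0.001 rad. Now the quarter turn in the air, gently.

servo_tool:
  moves:
    - {"fingers": 0.0, "slide": [-0.002, -0.003, 0], "turn": [0, 0, 0.06]}
    - {"fingers": 0.0, "slide": [-0.005, -0.008, 0], "turn": [0, 0, 0.16]}
    - {"fingers": 0.0, "slide": [-0.009, -0.014, 0], "turn": [0, 0, 0.3]}
    - {"fingers": 0.0, "slide": [-0.013, -0.02, 0], "turn": [0, 0, 0.45]}
    - {"fingers": 0.0, "slide": [-0.016, -0.025, 0], "turn": [0, 0, 0.6]}

```text
time_s: 17.92
tcp_pos: [0.5392, -0.1453, 0.2095]
tool_rot: [[0.134, 0.991, -0.002], [0.991, -0.134, -0.0], [-0.001, -0.002, -1.0]]
contact_force: [-0.2, -0.4, -5.3]
width: 0.0139
grasp_force: 30.1
```

servo_tool:
  moves:
    - {"fingers": 0.0, "slide": [0, 0, 0], "turn": [0, 0, 0.16]}
    - {"fingers": 0.0, "slide": [0, 0, 0], "turn": [0, 0, 0.32]}
    - {"fingers": 0.0, "slide": [0, 0, 0], "turn": [0, 0, 0.48]}
    - {"fingers": 0.0, "slide": [0, 0, 0], "turn": [0, 0, 0.64]}
    - {"fingers": 0.0, "slide": [0, 0, 0], "turn": [0, 0, 0.8]}

```text
time_s: 18.33
tcp_pos: [0.5395, -0.1449, 0.2096]
tool_rot: [[0.526, 0.851, -0.002], [0.851, -0.526, -0.0], [-0.001, -0.001, -1.0]]
contact_force: [-0.8, 0.1, -5.8]
width: 0.0138
grasp_force: 30.1
```

servo_tool:
  moves:
    - {"fingers": 0.0, "slide": [0, 0, 0], "turn": [0, 0, 0.16]}
    - {"fingers": 0.0, "slide": [0, 0, 0], "turn": [0, 0, 0.32]}
    - {"fingers": 0.0, "slide": [0, 0, 0], "turn": [0, 0, 0.48]}
    - {"fingers": 0.0, "slide": [0, 0, 0], "turn": [0, 0, 0.64]}
    - {"fingers": 0.0, "slide": [0, 0, 0], "turn": [0, 0, 0.8]}

```text
time_s: 18.75
tcp_pos: [0.5395, -0.1448, 0.2096]
tool_rot: [[0.826, 0.563, -0.002], [0.563, -0.826, -0.0], [-0.002, -0.001, -1.0]]
contact_force: [-0.4, 0.6, -4.7]
width: 0.0139
grasp_force: 30.1
```

Run:
```python
from h import *
to([.540,-.145,.211],12.0)
```

```text
t 18.75 p [ 0.5395 -0.1448  0.2096] psi 34.29 q [ 0.31  0.64 -0.22  1.8   0.2   0.72 -0.99] w 0.0139 F [-0.4  0.6 -4.7] g 30.1
slide [ 0.0005  0.0008 -0.0023] turn [-0.0012  0.0034  0.7431]
```

servo_tool:
  moves:
    - {"fingers": 0.0, "slide": [0, 0, 0], "turn": [0, 0.001, 0.16]}
    - {"fingers": 0.0, "slide": [0, 0, -0.001], "turn": [0, 0.002, 0.32]}
    - {"fingers": 0.0, "slide": [0, 0, -0.001], "turn": [0, 0.002, 0.47]}
    - {"fingers": 0.0, "slide": [0, 0, -0.002], "turn": [0, 0.002, 0.6]}
    - {"fingers": 0.0, "slide": [0, 0, -0.002], "turn": [0, 0.002, 0.69]}

```text
time_s: 19.17
tcp_pos: [0.5395, -0.1447, 0.2109]
tool_rot: [[0.972, 0.236, -0.001], [0.236, -0.972, 0.0], [-0.001, -0.001, -1.0]]
contact_force: [-0.4, 0.5, -5.5]
width: 0.0136
grasp_force: 30.1
```

servo_tool:
  moves:
    - {"fingers": 0.0, "slide": [0, 0, 0], "turn": [0, 0, 0.03]}
    - {"fingers": 0.0, "slide": [0, 0, 0], "turn": [0, 0, 0.05]}
    - {"fingers": 0.0, "slide": [0, 0, 0], "turn": [0, 0, 0.053]}
    - {"fingers": 0.0, "slide": [0, 0, 0], "turn": [0, 0, 0.053]}
    - {"fingers": 0.0, "slide": [0, 0, 0], "turn": [0, 0, 0.053]}

```text
time_s: 19.58
tcp_pos: [0.5397, -0.1449, 0.211]
tool_rot: [[0.977, 0.213, -0.0], [0.213, -0.977, 0.0], [-0.0, -0.0, -1.0]]
contact_force: [0.3, -0.1, -5.8]
width: 0.0138
grasp_force: 30.1
```

servo_tool:
  moves:
    - {"fingers": 0.0, "slide": [0, 0, 0], "turn": [0, 0, 0]}
    - {"fingers": 0.0, "slide": [0, 0, 0], "turn": [0, 0, 0]}
    - {"fingers": 0.0, "slide": [0, 0, 0], "turn": [0, 0, 0]}
    - {"fingers": 0.0, "slide": [0, 0, 0], "turn": [0, 0, 0]}
    - {"fingers": 0.0, "slide": [0, 0, 0], "turn": [0, 0, 0]}

```text
time_s: 20.0
tcp_pos: [0.5398, -0.1449, 0.2111]
tool_rot: [[0.977, 0.213, -0.0], [0.213, -0.977, 0.0], [-0.0, -0.0, -1.0]]
contact_force: [-0.1, 0.2, -5.3]
width: 0.0133
grasp_force: 30.1
```

Run:
```python
from fit import *
to([.540,-.145,.211],12.0); s=arm.state(); T=s['tcp_pos']; print(np.abs(s['joint_vel']).max(),np.round(s['tool_rot'],4))
b=T+[0,0,.019-.1+.026]; out=[]
for k in ['scene','side']:
    c=arm.capture(k); r=arm.outline_of(k,'handle')[0]['region']
    for o in arm.outline_of(k,'tea_ball')[:1]: print(k,'ball',round(o['confidence'],2),o['location'],'pred',proj(b,c).round(1))
    m=render(CADDY+[p+[-.092,0,.006] for p in SHAKER],T[0],T[1],np.radians(-78),T[2]-.081,c)
    im=c['frame'].copy(); cs,_=cv2.findContours((m>.5).astype(np.uint8),0,1); cv2.drawContours(im,cs,-1,(0,255,0),1)
    u=proj(b,c).astype(int); out.append(cv2.resize(im[u[1]-75:u[1]+75,u[0]-90:u[0]+110],None,fx=4,fy=4)[:, :][::2,::2])
save('fin.png',np.hstack(out))
```

```text
t 20.0 p [ 0.5398 -0.1449  0.2111] psi 12.3 q [ 0.25  0.64 -0.11  1.8   0.1   0.71 -1.27] w 0.0133 F [-0.1  0.2 -5.3] g 30.1
slide [0.0003 0.0002 0.0002] turn [-0.0004  0.0003  0.0101]
0.002470905352579232 [[ 9.770e-01  2.131e-01 -2.000e-04]
 [ 2.131e-01 -9.770e-01  2.000e-04]
 [-1.000e-04 -2.000e-04 -1.000e+00]]
side ball 0.5 [273.1, 206.4] pred [270.9 206.9]
```

View pics/fin.png

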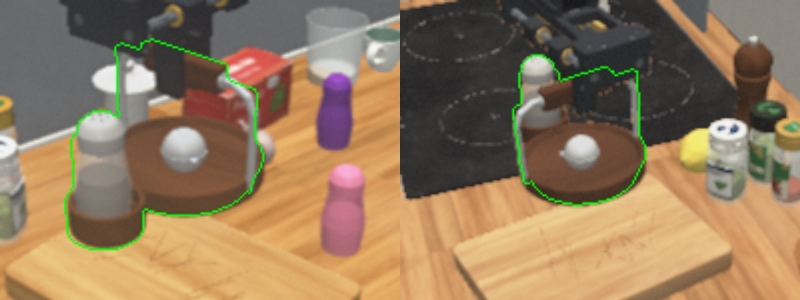

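The final picture shows the caddy level in the air, matching the model outline, with the ball mid-dish (about (183,150) and (580,152)). The shaker stands in the ring, now on the left, and everything is still. I'll hand in.

```bash
python3 -c "from cell import arm; print(arm.hand_in())"
```

```text
the job is handed in; nothing more can be done
None
```

Handed in at about 20 s: the shaker stands in the ring, and the caddy is held still and level about 10 cm above the middle of the board, turned a quarter turn clockwise (about 0.3° off square by my measurement), with the ball in the middle of the dish.

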